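# Hold the condenser carrier ready over its cradle

### The arm

A 6-joint arm with a two-finger parallel gripper is mounted at the origin on the work surface. World frame = base frame: x ahead of the robot, y to its left, z up, the work surface at z = 0. Lengths are in m, angles in rad, forces in N, time in s.
With the tool pointing down it reaches from about 0.35 to 0.775 m from the base axis. Payload 7.3 kg.
Tool frame: the origin (TCP) lies at the centre of the arm's flange, where the gripper is bolted on; the fingertips stand 178 mm ahead of it and the grasp point (between the pads) lies 159 mm ahead of it; z points along the fingers, y is the line along which they close (so a half turn about z gives the same grasp; the last joint's range is limited). The gripper opens to 92 mm and grips with 3 to 60 N. Pads are 19 mm wide; open, the fingers measure 130 mm over their backs; the gripper's body (75 mm by 190 mm) begins 47 mm behind the grasp point.
Start: joints at [-1.41, 0.342, 1.524, -0, 1.275, -0.146], TCP at [0.159, -0.5, 0.405] pointing down, gripper open.
Joint ranges: [-2.53, 2.53], [-0.77, 2.02], [0.04, 2.7], [-1, 4.14], [0.28, 2.66], [-3.11, 3.11]. Speed limits (rad/s): [2.57, 2.57, 3.14, 3.14, 3.14, 3.14].

### API

Orientations are given as [roll, pitch, yaw] about the fixed x, y, z axes, in that order (R = Rz(yaw) Ry(pitch) Rx(roll)).
In Python, from cell import telemetry, vision, ticket gives the robot as it stands.
- The arm moves only by the shell command python3 -m crank 'ROWS' [FORCE]. ROWS is JSON, a list of rows, each a list of 5 numbers: the gripper command: -1 is shut, 1 is fully open, values between are in proportion, then the shift along the tool's x, y, z in mm, then the turn about the tool's z in rad. In form: [[fingers, dx, dy, dz, roll], ...]. A call has 1 to 12 rows; each row is the pose to reach, as a shift and turn from the pose commanded when the call began, along the tool's axes at that moment; what a row does not reach only later rows make up. A row lasts 1/12 s, in which the tool goes at most 41.7 mm and 7.16 degrees, less where a joint would pass 70% of its speed; a pose out of reach is approached as far as the arm can. A call with a gripper value outside its range is refused whole. The fingers move at their own pace and stop on an object; FORCE is the grip in N (left out, the last holds). Time passes only in rows, so rows that repeat a pose let the fingers close. It gives the time, the measured TCP pose, the force, the opening and the grip force at its end, in the units of the state.
- telemetry.observe(): the state, without advancing time (a new reading comes with each control period).
- vision.read_camera(name): name is "side" or "top" or "wrist"; returns (picture, depth): 400x640x3 uint8, red, green, blue; 400x640 float32, m along the optical axis (not along the pixel's ray), 0 where there is no reading.
- vision.get_calibration(name): a dict with "camera_matrix" (3x3 intrinsics, pixels), "dist" ([k1, k2, p1, p2, k3] as OpenCV has them; the pictures are not rectified), "rvec" (rotation vector, rad) and "tvec" (3), from world to camera coordinates, as OpenCV has them. Camera axes: x right, y down, z forward; pixel columns grow to the right and rows downward; lengths in m; the calibration is good to about 2 mm. A picture is of the moment at which its call begins: read the wrist's pose just before it. get_calibration takes no time and is no camera call; for the wrist camera it gives the pose at the moment of the call.
- ticket.hand_in(): hands the job in; it is judged then, once.
The state is a dict: "time": time; "qpos": joint angles; "qvel": joint speeds; "joint_efforts": joint torques, N m; "tool_pos": TCP position; "tool_rot": TCP orientation; "contact_force": force on the tool from outside, world axes, zero at the start; "torque": the same for the moment, N m; "opening": finger opening in m; "grip_force": force on a finger pad.
Only numpy, scipy, OpenCV 4.12 (cv2) and the standard library are available. Lean on these libraries where they do the work, as an engineer would, in place of code of your own. Each camera call takes 0.05 s, during which the arm holds its last target. There are 200 camera calls.

### The job

On the microscope service bench, first turn the clamp knob on the mounting cradle clockwise until its pointer lines up with the index line on the plate. Then lift the condenser carrier (the arm with the heavy lens drum at one end) by its balance point and hold it level and still above the cradle, drum straight over the round seat and foot over the grooved rest, its underside about 4 cm above the seat's rim and touching nothing but the gripper. Finish while still holding it there; leave the other things on the bench where they are.

Things in the scene. Friction and masses are not known exactly. Their poses are not given: they have to be found in the camera images.
- drum (a point): condenser carrier, loose, about 0.5 kg: black upright lens drum (44 mm diameter, 44 mm tall, steel band, glass on top), straight aluminium arm, small steel foot block at the arm's far end. It stands level on the drum and on a pin under the foot. This point is the drum's centre, on its axis, 22 mm above the underside; x points along the arm to the foot, z up.
- arm (a point): middle of the carrier's aluminium arm, 104 mm from the drum's axis, 29 mm above the carrier's underside. The arm is 12 mm wide, 14 mm tall, bare from 24 to 175 mm from the drum's axis. The balance point lies on the arm 53 mm from the drum's axis (51 mm from this point towards the drum); grip within 18 mm of it. x points along the arm to the foot.
- foot (a point): foot of the carrier: on the axis of its steel pin (12 mm diameter, 22 mm tall), 190 mm from the drum's axis, 22 mm above the underside, at the height of the drum's centre when level. The steel block on the pin is 24 by 24 mm, its top 44 mm above the underside.
- seat (a point): mounting cradle, fixed: dark steel plate 280 by 100 mm, 12 mm thick, with a round aluminium seat (cup, 61 mm outside, 51 mm inside) near one end, a grooved rest near the other, and a 110 mm wide tab on one long side with the clamp knob. This point is the centre of the seat's mouth at its rim, 34 mm above the bench; x points to the rest, z up, the knob lies towards -y.
- rest (a point): grooved aluminium rest of the cradle: this point lies between its two cheeks (18 mm apart, along the plate), level with their tops, 34 mm above the bench, 190 mm from the seat's axis.
- clamp_knob_grip (a point): clamp knob: on its upright axis at gripping height, 49 mm above the bench. Black disc (44 mm) with an upright grip bar 42 mm long, 14 mm thick, top 56 mm above the bench. A white stripe on the bar's top marks the pointer's half; the pointer points to this frame's -x. The index is the one white line on the plate, from the knob straight towards the cradle's +y (y of seat).
- clamp_knob (a joint): angle of the clamp knob in rad, growing clockwise seen from above; it lines up with the index line at 1.9 and starts 0.6 to 1.4 short of it; end stops at 0 and 3.0. It turns lightly (about 0.03 N m friction) and stays where it is left.
Things that resemble listed ones, but are neither listed nor needed, are in the scene too. Leave any pink or yellow look-alike of the part that bears drum alone.

How it is judged:
On the way, in this order (a step that is already met when the one before it is completed fails the run):
1. the clamp knob's pointer is on the index line (within 0.12 rad) (value of joint clamp_knob between 1.78 and 2.02 rad), for 0.3 s.
2. the carrier is lifted clear of the bench in the gripper (height (world z) of each of drum, foot above 0.05 m and contact force between the fingers and carrier above 1 N), for 0.2 s.
At the end, for the whole second after the job is handed in: Gripper holding the carrier within 18 mm of its balance point, still, level within 0.09 rad, drum within 12 mm of the seat axis, foot within 18 mm of the rest centre, underside 20 to 65 mm above the seat rim, nothing else carrying it; knob within 0.12 rad of the index line (all of step 1 and horizontal distance between drum and seat below 0.012 m and horizontal distance between foot and rest below 0.018 m and z of drum in the frame of seat between 0.042 and 0.087 m and angle between drum's own z axis and vertical below 0.09 rad and x of the grasp point in the frame of drum between 0.035 and 0.071 m and contact force between the fingers and carrier above 1 N and contact force between carrier and cradle below 0.1 N and linear speed of carrier below 0.03 m/s); the arm keeps its last pose, push and grip.
It fails at once if another thing on the bench is moved by more than 30 mm (distance of any of objective, eyepiece, oil_bottle, slide_box, dish, driver, filter_ring from where it was at the start of the episode above 0.03 m).
It also fails if it takes over 51 s, if anything falls off the work surface, if the arm or the gripper's body presses on something with over 40 N, if the wrist force passes 120 N, or if a joint passes its speed limit or range.

## Working session

There is one attempt and no reset: what is moved stays moved. The work goes in short steps, Python scripts to look and compute and a shell command to move; the robot and the scene stay as the last step left them, time stands still between calls to the robot, and variables do not carry over. Pictures are saved under pics/ and viewed, at most 12 in all, crops included, and the job is handed in when it is done.

```bash
mkdir -p pics; cat > h.py <<'E'
import numpy as np,cv2
from cell import telemetry,vision,ticket
def snap(n,f=None):
    c=vision.get_calibration(n); p,d=vision.read_camera(n)
    if f: cv2.imwrite('pics/'+f,cv2.cvtColor(p,cv2.COLOR_RGB2BGR))
    return p,d,c
def ray(c,uv):
    K=np.array(c['camera_matrix'],float);R=cv2.Rodrigues(np.array(c['rvec'],float))[0];t=np.array(c['tvec'],float).ravel()
    q=cv2.undistortPoints(np.array(uv,float).reshape(-1,1,2),K,np.array(c['dist'],float)).reshape(-1,2)
    d=np.c_[q,np.ones(len(q))]@R; return -R.T@t,d
def onz(c,uv,z):
    o,d=ray(c,uv); return o+d*((z-o[2])/d[:,2])[:,None]
def cloud(c,d):
    v,u=np.mgrid[:400,:640]; o,r=ray(c,np.c_[u.ravel(),v.ravel()]); 
    return (o+r*d.reshape(-1,1)).reshape(400,640,3)
E
python3 - <<'E'
from h import *
for n in('top','side'):
    p,d,c=snap(n,n+'0.png'); np.savez(n+'0.npz',p=p,d=d); print(n,ray(c,[[320,200]]))
print(telemetry.observe())
E
```

```text
top (array([ 0.38991908, -0.06479844,  0.99246152]), array([[ 0.06587798,  0.00463195, -0.99798637]]))
side (array([0.41370135, 1.03596729, 0.85603348]), array([[ 0.05394572, -0.81099645, -0.5825675 ]]))
{'time': 0.1, 'qpos': array([-1.40997833e+00,  3.42618017e-01,  1.52492208e+00, -1.15286155e-05,
        1.27539706e+00, -1.46011417e-01]), 'qvel': array([ 0.00163534, -0.00256998, -0.00260604,  0.00076316, -0.00079259,
       -0.000407  ]), 'joint_efforts': array([ 1.34990158e-03, -4.32004774e+01, -2.44694012e+01,  7.18342792e-02,
        5.26452914e-02, -5.88315197e-05]), 'tool_pos': array([ 0.15856333, -0.50034988,  0.40413228]), 'tool_rot': array([-3.14026085e+00, -1.84709200e-04,  3.06832658e-01]), 'contact_force': array([-0.02200193, -0.3889046 , -0.35894761]), 'torque': array([-0.03560616,  0.01273327, -0.03126787]), 'grip_force': 0.0, 'opening': 0.09207961298151131}
```

View pics/top0.png

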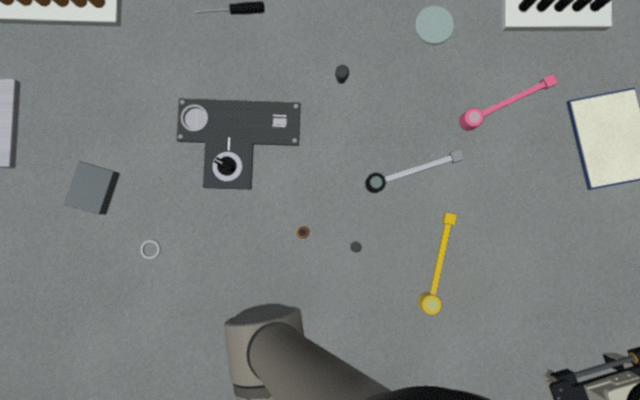

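View pics/side0.png

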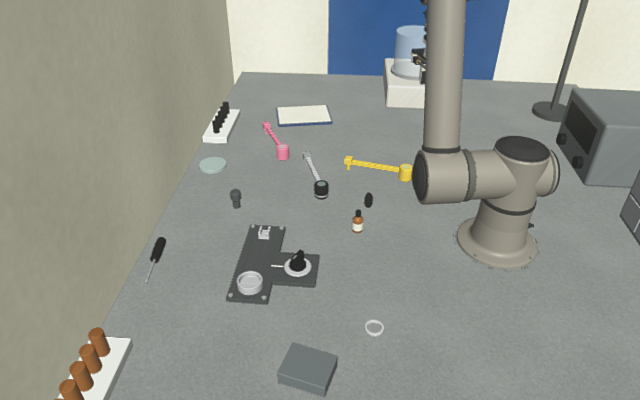

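The top view shows the cradle at left, with the seat at (195,118), the rest at (279,121) and the knob at (227,166). The carrier's drum is at (375,182) and its foot at (457,156). The pink and yellow look-alikes are to the right. The side view agrees with this.

```bash
python3 - <<'E'
from h import *
p=np.load('top0.npz')['p'][...,::-1]
a=cv2.resize(p[90:195,170:310],None,fx=5,fy=5,interpolation=cv2.INTER_CUBIC)
cv2.imwrite('pics/crA.png',a)
a=cv2.resize(p[140:200,355:475],None,fx=6,fy=6,interpolation=cv2.INTER_CUBIC)
cv2.imwrite('pics/crB.png',a)
E
```

```text
(no output)
```

View pics/crA.png

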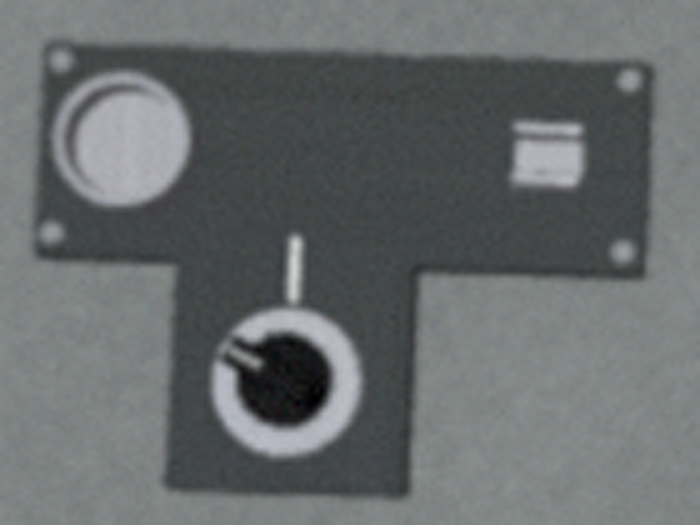

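View pics/crB.png

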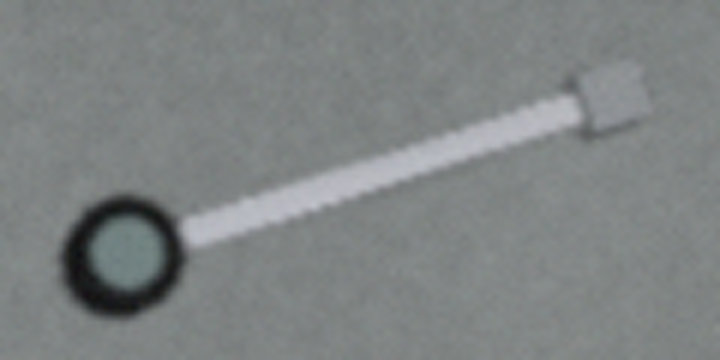

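The crops show the knob pointer up and to the left, about 1 rad counter-clockwise of the index line, with the ring centre near (227,166). Seat, rest, glass and foot are all clear.

```bash
python3 - <<'E'
from h import *
c=vision.get_calibration('top'); p=np.load('top0.npz')['p']; d=np.load('top0.npz')['d']
A=lambda x,y:[170+(x-2)/5,90+(y-2)/5]; B=lambda x,y:[355+(x-2.5)/6,140+(y-2.5)/6]
seat=onz(c,[A(122,138.5)],.034)[0]
s=onz(c,[A(61,61),A(630,80),A(51,233),A(622,252)],.012)
ax=(s[1]-s[0]+s[3]-s[2])[:2]; ax/=np.linalg.norm(ax)
print('seat',seat,'axis',ax,'yaw',np.arctan2(ax[1],ax[0]),'rest pred',seat[:2]+.19*ax,'rest meas',onz(c,[A(548,154)],.034))
print('screw mid',s.mean(0))
k=onz(c,[A(287,382)],.014)[0]; ln=onz(c,[A(297,235),A(292,302)],.012); print('knob',k,'line',ln)
# knob centre from line dir
st=onz(c,[A(222,343),A(262,364)],.056); print('stripe',st)
v=(st.mean(0)-k)[:2]; v2=(st[0]-st[1])[:2]; ix=np.array([-ax[1],ax[0]])
f=lambda v:np.arctan2(v[1],v[0]); print('pointer yaw',f(v),f(v2),'index yaw',f(ix),f((ln[0]-ln[1])[:2]))
dr=onz(c,[B(126,250)],.044)[0]; ft=onz(c,[B(615,98)],.044)[0]; e=(ft-dr)[:2]
print('drum',dr,'foot',ft,np.linalg.norm(e),'yaw',f(e)); bp=dr[:2]+.053*e/np.linalg.norm(e); print('balance',bp)
P=cloud(c,d); g=lambda u,v:P[v-1:v+2,u-1:u+2].reshape(-1,3).mean(0).round(3)
print('depth: seat',g(194,118),'drum',g(376,182),'foot',g(457,156),'ring',g(237,172))
w=vision.get_calibration('wrist'); o,r=ray(w,[[320,200],[320,380],[600,200]]); print('wrist',o,r)
E
```

```text
seat [0.63662398 0.22352595 0.034     ] axis [-0.02184487 -0.99976137] yaw -1.5926429347319329 rest pred [0.63247346 0.03357129] rest meas [[0.63189404 0.03296664 0.034     ]]
screw mid [0.63517445 0.12960717 0.012     ]
knob [0.5302641  0.15183114 0.014     ] line [[0.59845041 0.14936493 0.012     ]
 [0.56741886 0.15090512 0.012     ]]
stripe [[0.54107842 0.17109979 0.056     ]
 [0.53203171 0.15355189 0.056     ]]
pointer yaw 1.0307870168132216 1.0947909459508798 index yaw -0.0218466079370362 -0.04959229362032433
drum [ 0.49499942 -0.18267507  0.044     ] foot [ 0.55281571 -0.36288205  0.044     ] 0.18925453153214408 yaw -1.2603382304992539
balance [ 0.51119065 -0.23314134]
depth: seat [0.639 0.228 0.02 ] drum [ 0.493 -0.183  0.046] foot [ 0.552 -0.362  0.046] ring [0.516 0.128 0.019]
wrist [ 0.23655383 -0.47616321  0.38419692] [[-0.28033822 -0.09131237 -0.9555857 ]
 [-0.78698055 -0.25248516 -0.7872072 ]
 [-0.01904722 -0.91448884 -0.95720358]]
```

```bash
cat >> h.py <<'E'
from scipy.spatial.transform import Rotation as Ro
def go(x,y,z,yaw):
    s=telemetry.observe(); R=Ro.from_euler('xyz',s['tool_rot']).as_matrix()
    d=R.T@(np.array([x,y,z])-s['tool_pos'])*1000
    r=(s['tool_rot'][2]-yaw+np.pi)%(2*np.pi)-np.pi
    print('t',s['time'],'pos',s['tool_pos'].round(4),'rot',s['tool_rot'].round(4),'open',s['opening'].round(4),'grip',round(float(s['grip_force']),2)); print('shift',d.round(1),'roll',round(r,3))
E
python3 -c "
from h import *
go(.43,0,.34,1.07)
go(.53,.152,.34,1.07)"
```

```text
Traceback (most recent call last):
  File "h.py", line 21, in go
    print('t',s['time'],'pos',s['tool_pos'].round(4),'rot',s['tool_rot'].round(4),'open',s['opening'].round(4),'grip',round(float(s['grip_force']),2)); print('shift',d.round(1),'roll',round(r,3))
                                                                                         ^^^^^^^^^^^^^^^^^^
AttributeError: 'float' object has no attribute 'round'
```

```bash
sed -i "s/s\['opening'\].round(4)/round(s['opening'],4)/" h.py
python3 -c "
from h import *
go(.43,0,.34,1.07)
go(.53,.152,.34,1.07)"
```

```text
t 0.1 pos [ 0.1586 -0.5003  0.4041] rot [-3.1403e+00 -2.0000e-04  3.0680e-01] open 0.0921 grip 0.0
shift [ 409.9 -394.9   64.7] roll -0.763
t 0.1 pos [ 0.1586 -0.5003  0.4041] rot [-3.1403e+00 -2.0000e-04  3.0680e-01] open 0.0921 grip 0.0
shift [ 551.1 -509.6   64.9] roll -0.763
```

```bash
python3 -m crank '[[1,551,-510,65,-0.763],[1,551,-510,65,-0.763],[1,551,-510,65,-0.763],[1,551,-510,65,-0.763],[1,551,-510,65,-0.763],[1,551,-510,65,-0.763],[1,551,-510,65,-0.763],[1,551,-510,65,-0.763],[1,551,-510,65,-0.763],[1,551,-510,65,-0.763],[1,551,-510,65,-0.763],[1,551,-510,65,-0.763]]'
python3 -c "
from h import *
go(.53,.152,.34,1.07)"
```

```text
time: 1.1
tool_pos: [0.4053, -0.0654, 0.3614]
tool_rot: [3.141, 0.0, 1.07]
contact_force: [0.8, -1.7, -0.3]
opening: 0.092
grip_force: 0.0
t 1.1 pos [ 0.4053 -0.0654  0.3614] rot [3.1415e+00 2.0000e-04 1.0697e+00] open 0.092 grip 0.0
shift [250.6   4.9  21.4] roll -0.0
```

```bash
python3 -m crank '[[1,240,5,21,0],[1,240,5,21,0],[1,240,5,21,0],[1,240,5,21,0],[1,240,5,21,0],[1,240,5,21,0],[1,240,5,21,0],[1,240,5,21,0],[1,240,5,21,0]]'
python3 - <<'E'
from h import *
p,d,c=snap('wrist','w1.png'); np.savez('w1.npz',p=p,d=d,**c)
go(.53,.152,.208,1.07)
o,r=ray(c,[[320,200]]);print(o,r)
E
```

```text
time: 1.85
tool_pos: [0.5242, 0.1404, 0.34]
tool_rot: [-3.141, 0.001, 1.07]
contact_force: [0.1, -0.7, -0.8]
opening: 0.0921
grip_force: 0.0
t 1.9 pos [0.5241 0.1398 0.3403] rot [-3.1408e+00  1.0000e-03  1.0692e+00] open 0.0918 grip 0.0
shift [ 13.6  -0.6 132.3] roll -0.001
[0.56314541 0.21189683 0.31996019] [[-0.13930903 -0.26131485 -0.95518534]]
```

View pics/w1.png

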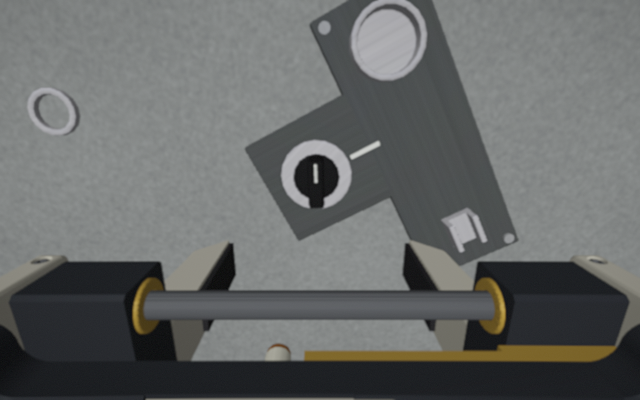

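The wrist view shows the knob ring centred near (316,175), with the stripe vertical at u≈316. The tool is therefore aligned with the bar. The index line is to the right at (366,150), and the seat is at (388,40).

```bash
python3 - <<'E'
from h import *
z=np.load('w1.npz');c=z;p=z['p']
g=cv2.cvtColor(p,cv2.COLOR_RGB2GRAY)
m=(g>150).astype(np.uint8); sub=np.zeros_like(m); sub[135:215,275:358]=m[135:215,275:358]
cs,_=cv2.findContours(sub,cv2.RETR_CCOMP,cv2.CHAIN_APPROX_NONE)
for q in sorted(cs,key=len)[-5:]:
    if len(q)<12: continue
    (u,v),s,a=cv2.fitEllipse(q); print(len(q),q.min((0,1)),q.max((0,1)),(u,v),s,a, *[onz(c,[[u,v]],h)[0][:2].round(4) for h in(.012,.016,.056)])
ys,xs=np.where(g[160:190,308:326]>150); 
E=onz(c,[[xs[ys==y].mean()+308,y+160] for y in (ys.min()+1,ys.max()-1)],.056);print(E); f=(E[0]-E[1]);print(np.arctan2(f[1],f[0]))
b=(g<40).astype(np.uint8)[140:215,280:352]; ys,xs=np.where(b); print('black',xs.min()+280,xs.max()+280,ys.min()+140,ys.max()+140)
E
```

```text
21 [350 151] [357 158] (353.8337097167969, 154.9558868408203) (4.686339855194092, 9.242907524108887) 57.30671310424805 [0.5683 0.1518] [0.5683 0.1526] [0.5676 0.1604]
37 [314 165] [316 182] (315.05706787109375, 171.0878143310547) (2.1540634632110596, 20.92905616760254) 178.5438690185547 [0.5281 0.1558] [0.5286 0.1566] [0.5331 0.1639]
309 [282 140] [350 206] (315.864501953125, 174.2851104736328) (62.66767120361328, 63.588470458984375) 92.18836975097656 [0.5273 0.1527] [0.5277 0.1535] [0.5324 0.1611]
[[0.53514314 0.16764329 0.056     ]
 [0.52933653 0.15622517 0.056     ]]
1.1003368493938153
black 295 337 156 207
```

```bash
python3 -m crank '[[0,14,-1,60,-0.016],[0,14,-1,60,-0.016],[0,14,-1,60,-0.016],[0,14,-1,60,-0.016],[0,14,-1,60,-0.016]]'
python3 -c "
from h import *
go(.529,.153,.208,1.085)"
```

```text
time: 2.32
tool_pos: [0.5307, 0.1524, 0.2821]
tool_rot: [3.14, -0.001, 1.085]
contact_force: [0.7, 0.2, 0.3]
opening: 0.0631
grip_force: 0.0
t 2.3167 pos [0.5307 0.1524 0.2821] rot [ 3.1398e+00 -1.0000e-03  1.0845e+00] open 0.0631 grip 0.0
shift [-0.4 -1.9 74.1] roll -0.0
```

```bash
python3 -m crank '[[0,0,-1.5,36,0],[0,0,-1.5,72,0],[0,0,-1.5,72,0],[0,0,-1.5,72,0],[-1,0,-1.5,72,0],[-1,0,-1.5,72,0],[-1,0,-1.5,72,0],[-1,0,-1.5,72,0],[-1,0,-1.5,72,0],[-1,0,-1.5,72,0],[-1,0,-1.5,72,0]]' 12
python3 -c "
from h import *
go(.529,.153,.208,-.022)"
```

```text
time: 3.23
tool_pos: [0.5287, 0.1545, 0.2094]
tool_rot: [-3.141, -0.0, 1.086]
contact_force: [-3.2, 2.0, 7.0]
opening: 0.014
grip_force: 12.0
t 3.2333 pos [0.5287 0.1545 0.2094] rot [-3.1408e+00 -3.0000e-04  1.0858e+00] open 0.014 grip 12.0
shift [-1.2  1.   1.4] roll 1.108
```

```bash
python3 -m crank '[[-1,0,0,-1,0.11],[-1,0,0,-1,0.22],[-1,0,0,-1,0.33],[-1,0,0,-1,0.44],[-1,0,0,-1,0.55],[-1,0,0,-1,0.66],[-1,0,0,-1,0.77],[-1,0,0,-1,0.88],[-1,0,0,-1,0.99],[-1,0,0,-1,1.10],[-1,0,0,-1,1.10],[-1,0,0,-1,1.10]]'
python3 -m crank '[[-0.4,0,0,0,0],[-0.4,0,0,0,0],[0,0,0,0,0],[0,0,0,0,0],[0,0,0,-130,0],[0,0,0,-130,0],[0,-35,0,-130,0],[0,-35,0,-130,0],[0,-35,0,-130,0],[0,-35,0,-130,0]]'
python3 - <<'E'
from h import *
p,d,c=snap('wrist','w2.png'); np.savez('w2.npz',p=p,d=d,**c)
go(.529,.153,.208,-.022)
E
```

```text
time: 4.23
tool_pos: [0.5294, 0.1533, 0.2095]
tool_rot: [3.14, -0.0, -0.014]
contact_force: [2.3, -4.6, -3.5]
opening: 0.014
grip_force: 12.0
time: 5.07
tool_pos: [0.4939, 0.1547, 0.3403]
tool_rot: [-3.141, -0.002, -0.014]
contact_force: [0.7, 0.3, -0.7]
opening: 0.046
grip_force: 0.0
t 5.1167 pos [0.4941 0.1546 0.3392] rot [ 3.1415e+00 -1.0000e-04 -1.3900e-02] open 0.0458 grip 0.0
shift [ 34.9   1.1 131.2] roll 0.008
```

View pics/w2.png

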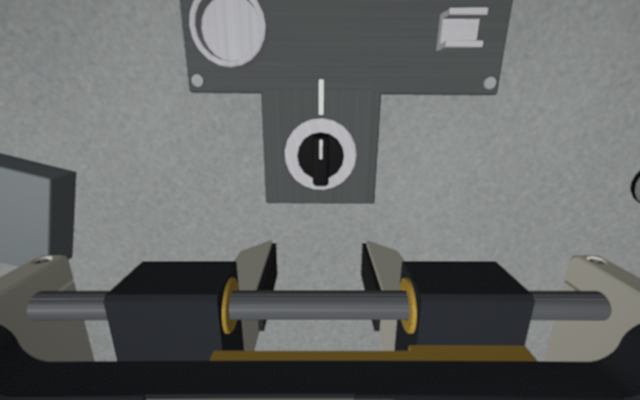

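The knob stripe at (320,150) is in line with the index line at (321,96). I'll check the angle and measure the seat and rest again from this view.

```bash
python3 - <<'E'
from h import *
c=np.load('w2.npz');p=c['p']; g=cv2.cvtColor(p,cv2.COLOR_RGB2GRAY)
def yaw(u0,u1,v0,v1,h):
    vs=np.arange(v0,v1); us=[(np.clip(g[v,u0:u1].astype(float)-110,0,None)*np.arange(u0,u1)).sum()/np.clip(g[v,u0:u1].astype(float)-110,1e-6,None).sum() for v in vs]
    P=onz(c,np.c_[us,vs],h); k=np.polyfit(P[:,0],P[:,1],1); return np.arctan(k[0]),P[0],P[-1]
print('index',yaw(312,330,82,113,.012)); print('stripe',yaw(312,328,143,157,.056))
m=(g>135).astype(np.uint8); m[:,:185]=0;m[:,272:]=0;m[71:]=0
q=max(cv2.findContours(m,0,cv2.CHAIN_APPROX_NONE)[0],key=len); q=q[q[:,0,1]>2]
(u,v),s,a=cv2.fitEllipse(q);print((u,v),s,a,onz(c,[[u,v]],.034))
s=onz(c,[[197,80],[490,83]],.012);print('screws',s,np.arctan2(*(s[1]-s[0])[1::-1]))
print('rest',onz(c,[[465,29]],.034))
go(.511,-.233,.30,1.88)
E
```

```text
index (np.float64(-0.015517400907456173), array([0.59198855, 0.15125773, 0.012     ]), array([0.5660798, 0.1516483, 0.012    ]))
stripe (np.float64(-0.023350125333190884), array([0.54317265, 0.15215353, 0.056     ]), array([0.53256324, 0.1524105 , 0.056     ]))
(229.01593017578125, 27.4378604888916) (69.36335754394531, 77.14303588867188) 146.39108276367188 [[0.63226462 0.22382137 0.034     ]]
screws [[ 5.94971858e-01  2.62070256e-01  1.20000000e-02]
 [ 5.88890798e-01 -4.57983823e-04  1.20000000e-02]] -1.5939556345269972
rest [[0.6285276  0.03630544 0.034     ]]
t 5.1167 pos [0.4941 0.1546 0.3392] rot [ 3.1415e+00 -1.0000e-04 -1.3900e-02] open 0.0458 grip 0.0
shift [ 22.3 387.4  39.2] roll -1.894
```

```bash
python3 -m crank '[[0.6,22,387,0,-1.894],[0.6,22,387,0,-1.894],[0.6,22,387,0,-1.894],[0.6,22,387,0,-1.894],[0.6,22,387,0,-1.894],[0.6,22,387,0,-1.894],[0.6,22,387,0,-1.894],[0.6,22,387,0,-1.894],[0.6,22,387,0,-1.894],[0.6,22,387,0,-1.894],[0.6,22,387,0,-1.894],[0.6,22,387,0,-1.894]]'
python3 -c "
from h import *
go(.511,-.233,.33,1.88)"
```

```text
time: 6.12
tool_pos: [0.5105, -0.2368, 0.337]
tool_rot: [-3.139, -0.0, 1.367]
contact_force: [-0.1, 0.4, -0.0]
opening: 0.0735
grip_force: 0.0
t 6.1167 pos [ 0.5105 -0.2368  0.337 ] rot [-3.1389e+00 -2.0000e-04  1.3675e+00] open 0.0735 grip 0.0
shift [ 3.8 -0.3  7. ] roll -0.513
```

```bash
python3 -m crank '[[0.6,0,0,0,-0.513],[0.6,0,0,0,-0.513],[0.6,0,0,0,-0.513],[0.6,0,0,0,-0.513],[0.6,0,0,0,-0.513],[0.6,0,0,0,-0.513],[0.6,0,0,0,-0.513]]'
python3 - <<'E'
from h import *
p,d,c=snap('wrist','w3.png'); np.savez('w3.npz',p=p,d=d,**c)
go(.511,-.233,.190,1.88)
E
```

```text
time: 6.7
tool_pos: [0.5107, -0.2329, 0.3384]
tool_rot: [-3.14, -0.001, 1.875]
contact_force: [-0.0, 0.5, 0.1]
opening: 0.0733
grip_force: 0.0
t 6.75 pos [ 0.5107 -0.2328  0.3387] rot [-3.1407e+00 -1.0000e-03  1.8757e+00] open 0.0738 grip 0.0
shift [ -0.4   0.4 148.7] roll -0.004
```

View pics/w3.png

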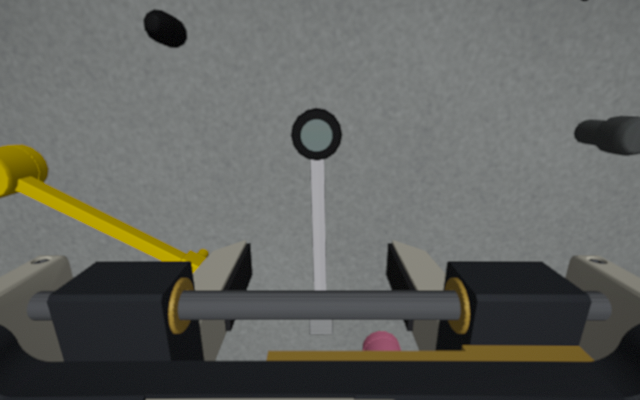

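The drum glass is at (317,135). The arm runs down from there between the fingers to the foot at (320,327). The yellow and pink copies are clear of the fingers.

```bash
python3 - <<'E'
from h import *
c=np.load('w3.npz');p=c['p'].astype(int); g=p.mean(2)
m=((g<60)).astype(np.uint8); m[:100]=0;m[170:]=0;m[:,:280]=0;m[:,355:]=0
q=max(cv2.findContours(m,0,cv2.CHAIN_APPROX_NONE)[0],key=len);(u,v),_,_=cv2.fitEllipse(q);print(u,v)
gl=((g>80)).astype(np.uint8); gl[:117]=0;gl[152:]=0;gl[:,:299]=0;gl[:,334:]=0
ys,xs=np.where(gl); print(xs.mean(),ys.mean()); D=onz(c,[[317,135],[u,v]],.044);print(D)
vs=np.arange(170,285,5);us=[np.where(g[v,305:335]>g[v,285:300].mean()+22)[0].mean()+305 for v in vs]
P=onz(c,np.c_[us,vs],.036); k=np.polyfit(P[:,1],P[:,0],1); e=np.array([-k[0],-1]);e/=np.linalg.norm(e)
print('yaw',np.arctan2(e[1],e[0]),P[0],P[-1],'bal',D[0,:2]+.053*e, 'foot',onz(c,[[320.5,327]],.044))
b=D[0,:2]+.053*e; go(*b,.19,np.arctan2(e[1],e[0])+np.pi)
E
```

```text
316.1486511230469 133.9107208251953
316.0549872122762 134.82097186700767
[[ 0.49225774 -0.18161225  0.044     ]
 [ 0.49130913 -0.18097023  0.044     ]]
yaw -1.244556665751895 [ 0.50162407 -0.2116893   0.036     ] [ 0.53726808 -0.31723172  0.036     ] bal [ 0.50924336 -0.23181672] foot [[ 0.55308524 -0.36402454  0.044     ]]
t 6.75 pos [ 0.5107 -0.2328  0.3387] rot [-3.1407e+00 -1.0000e-03  1.8757e+00] open 0.0738 grip 0.0
shift [  1.3  -0.9 148.7] roll -0.021
```

```bash
python3 -m crank '[[0.4,1,-0.5,40,-0.016],[0.4,1,-0.5,80,-0.016],[0.2,1,-0.5,115,-0.016],[0.2,1,-0.5,140,-0.016],[0.2,1,-0.5,150,-0.016],[0,1,-0.5,150,-0.016],[-1,1,-0.5,150,-0.016],[-1,1,-0.5,150,-0.016],[-1,1,-0.5,150,-0.016],[-1,1,-0.5,150,-0.016],[-1,1,-0.5,150,-0.016],[-1,1,-0.5,150,-0.016]]' 45
python3 -c "
from h import *
go(.51,-.232,.30,1.89)"
```

```text
time: 7.75
tool_pos: [0.5099, -0.232, 0.1904]
tool_rot: [3.141, 0.001, 1.895]
contact_force: [-2.5, -1.2, 2.5]
opening: 0.0129
grip_force: 1.3
t 7.75 pos [ 0.5099 -0.232   0.1904] rot [3.1410e+00 1.1000e-03 1.8947e+00] open 0.0129 grip 1.31
shift [-1.000e-01  2.000e-01 -1.096e+02] roll 0.005
```

```bash
python3 -m crank '[[-1,0,0,0,0],[-1,0,0,0,0],[-1,0,0,-10,0],[-1,0,0,-25,0],[-1,0,0,-45,0],[-1,0,0,-70,0],[-1,0,0,-95,0],[-1,0,0,-110,0],[-1,0,0,-110,0],[-1,0,0,-110,0],[-1,0,0,-110,0],[-1,0,0,-110,0]]'
python3 - <<'E'
from h import *
p,d,c=snap('side'); np.savez('s1.npz',p=p,d=d)
cv2.imwrite('pics/s1.png',cv2.resize(p[60:300,200:440,::-1],None,fx=2.4,fy=2.4))
p,d,c=snap('top'); np.savez('t1.npz',p=p,d=d)
p,d,c=snap('wrist','w4.png'); np.savez('w4.npz',p=p,d=d,**c); go(.55,0,.3,1.7)
E
```

```text
time: 8.75
tool_pos: [0.5094, -0.2316, 0.2979]
tool_rot: [-3.139, -0.003, 1.895]
contact_force: [0.5, 0.5, -4.2]
opening: 0.0115
grip_force: 45.0
t 8.9 pos [ 0.5096 -0.2318  0.2984] rot [-3.1401e+00 -1.7000e-03  1.8946e+00] open 0.0116 grip 45.0
shift [206.9 112.   -1.4] roll 0.195
```

View pics/s1.png

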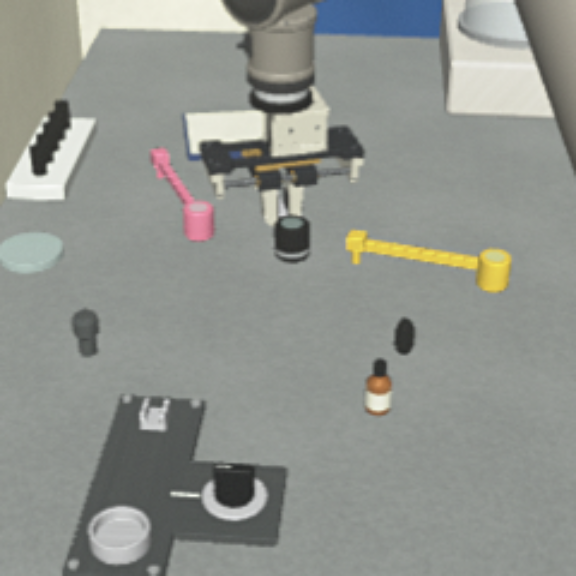

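The carrier is off the bench in the gripper, with the drum at crop (292,240), and it looks level. I'll measure the drum in the tool frame from the wrist view and check the tilt by depth.

```bash
cat > m.py <<'E'
from h import *
def meas(f):
    c=np.load(f);g=c['p'].astype(int).mean(2);d=c['d'];s=telemetry.observe()
    n,l,st,ce=cv2.connectedComponentsWithStats((g<60).astype(np.uint8))
    P=cloud(c,d); T=s['tool_pos'];ex=np.array([np.cos(s['tool_rot'][2]),np.sin(s['tool_rot'][2])]); ey=np.array([ex[1],-ex[0]])
    L=np.stack([(P[...,:2]-T[:2])@ex,(P[...,:2]-T[:2])@ey,P[...,2]-T[2]],-1)
    # drum top points
    k=(d>0)&(L[...,0]>.025)&(L[...,0]<.09)&(abs(L[...,1])<.035)&(abs(L[...,2]+.148)<.015)
    cs=max(cv2.findContours(k.astype(np.uint8),0,cv2.CHAIN_APPROX_NONE)[0],key=cv2.contourArea); (u,v),r=cv2.minEnclosingCircle(cs)
    Q=L[k]; x0=Q[:,0]>.036; A=np.c_[Q[x0][:,:2],np.ones(x0.sum())]; co=np.linalg.lstsq(A,Q[x0][:,2],rcond=None)[0]
    print('px',u,v,r,'plane',co,'n',k.sum(),'med z',np.median(Q[x0][:,2]),'x range',np.percentile(Q[:,0],[1,99]),'y',np.percentile(Q[x0][:,1],[1,99]))
    h=T[2]+np.median(Q[x0][:,2])
    gl=(g>75)&(g<190)&k; ys,xs=np.where(gl&(L[...,0]>.038)); 
    W=onz(c,[[xs.mean(),ys.mean()]],h)[0]; print('glass px',xs.mean(),ys.mean(),'world',W,'tool', (W[:2]-T[:2])@ex,(W[:2]-T[:2])@ey)
E
python3 - <<'E'
from m import *
meas('w4.npz')
# top view, drum glass and foot world
c=vision.get_calibration('top');z=np.load('t1.npz');P=cloud(c,z['d']); k=(P[...,2]>.13)&(P[...,2]<.17)&(P[...,0]>.45)&(P[...,0]<.62)&(P[...,1]>-.42)&(P[...,1]<-.15)
for nm,s in(('drum',P[...,1]>-.206),('foot',P[...,1]<-.335)):
    Q=P[k&s]; print(nm,len(Q),Q.mean(0) if len(Q) else '',Q[:,2].std() if len(Q) else '')
E
```

```text
px 318.5 175.1666717529297 59.16887283325195 plane [-0.03238174 -0.00342093 -0.1443983 ] n 9061 med z -0.14601389753880284 x range [0.026716   0.07460897] y [-0.02098168  0.01896902]
glass px 318.12376525276 173.93317838466007 world [ 0.49132383 -0.18081736  0.15239393] tool 0.054175165935094874 -0.001116232987667672
drum 41 [ 0.5009759  -0.16415146  0.14963886] 0.004726308749220124
foot 0
```

View pics/w4.png

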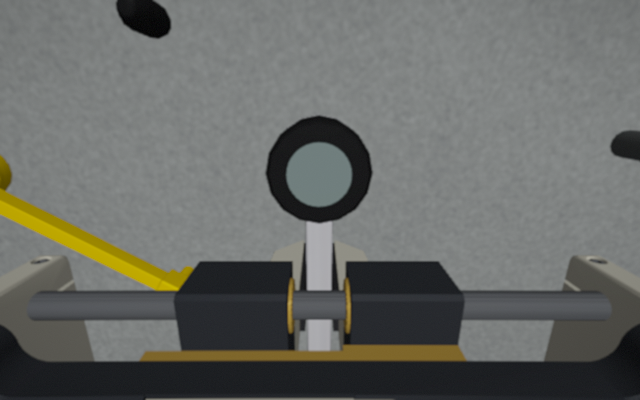

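```bash
python3 - <<'E'
from h import *
c=vision.get_calibration('side');p=np.load('side0.npz')['p'];g=p.astype(int).mean(2)
m=(g>130).astype(np.uint8); r=np.zeros_like(m); r[268:298,232:266]=m[268:298,232:266]
q=max(cv2.findContours(r,0,cv2.CHAIN_APPROX_NONE)[0],key=len); print(q.min((0,1)),q.max((0,1)))
# rim: widest extents in u, top edge at v min
# fit ellipse to upper half of outline (rim outer edge)
vm=q[:,0,1].min(); h=q[q[:,0,1]<vm+11]; (u,v),s,a=cv2.fitEllipse(h); print((u,v),s,a,onz(c,[[u,v]],.034))
go(.635,.170,.298,1.549)
E
```

```text
[237 271] [262 294]
(249.32247924804688, 279.3819274902344) (16.963117599487305, 25.05174446105957) 83.01449584960938 [[0.63407005 0.22773474 0.034     ]]
t 8.9 pos [ 0.5096 -0.2318  0.2984] rot [-3.1401e+00 -1.7000e-03  1.8946e+00] open 0.0116 grip 45.0
shift [341.  246.7   0.6] roll 0.346
```

```bash
python3 -m crank '[[-1,10,7,0,0.01],[-1,27,20,0,0.03],[-1,47,34,0,0.05],[-1,68,49,0,0.07],[-1,88,64,0,0.09],[-1,108,78,0,0.11],[-1,129,93,0,0.13],[-1,149,108,0,0.15],[-1,170,123,0,0.17],[-1,190,137,0,0.19],[-1,211,152,0,0.21],[-1,231,167,0,0.23]]'
python3 -m crank '[[-1,27,8,0,0.02],[-1,52,15,0,0.04],[-1,75,22,0,0.06],[-1,93,28,0,0.08],[-1,105,31,0,0.1],[-1,112,33,0,0.11],[-1,113,33,0,0.116],[-1,113,33,0,0.116],[-1,113,33,0,0.116],[-1,113,33,0,0.116]]'
python3 -c "
from h import *
go(.635,.170,.264,1.549)"
```

```text
time: 9.9
tool_pos: [0.5947, 0.0415, 0.2989]
tool_rot: [-3.14, -0.0, 1.664]
contact_force: [1.0, -0.8, -4.6]
opening: 0.0113
grip_force: 45.0
time: 10.73
tool_pos: [0.6169, 0.1548, 0.2995]
tool_rot: [-3.141, 0.0, 1.548]
contact_force: [-0.3, 0.5, -3.6]
opening: 0.0115
grip_force: 45.0
t 10.7333 pos [0.6169 0.1548 0.2995] rot [-3.1413e+00  4.0000e-04  1.5478e+00] open 0.0115 grip 45.0
shift [15.6 17.8 35.5] roll -0.001
```

```bash
python3 -m crank '[[-1,8,9,8,0],[-1,14,16,18,0],[-1,15.6,17.8,28,0],[-1,15.6,17.8,34,0],[-1,15.6,17.8,35,0],[-1,15.6,17.8,35,0],[-1,15.6,17.8,35,0],[-1,15.6,17.8,35,0],[-1,15.6,17.8,35,0]]'
python3 - <<'E'
from m import *
p,d,c=snap('wrist','w5.png'); np.savez('w5.npz',p=p,d=d,**c)
t,td,tc=snap('top'); s,sd,sc=snap('side')
a=cv2.resize(t[90:195,170:310,::-1],None,fx=4,fy=4,interpolation=cv2.INTER_CUBIC)
b=cv2.resize(s[190:320,210:340,::-1],(560,560)if 0 else (520,520),interpolation=cv2.INTER_CUBIC)[:420]
b=cv2.resize(s[200:305,215:275,::-1],None,fx=4,fy=4,interpolation=cv2.INTER_CUBIC)
cv2.imwrite('pics/fin.png',np.hstack([a,b])); np.savez('f.npz',t=t,td=td,s=s,sd=sd)
meas('w5.npz'); go(.635,.170,.264,1.549)
E
```

```text
time: 11.48
tool_pos: [0.6351, 0.1709, 0.2653]
tool_rot: [3.141, -0.0, 1.549]
contact_force: [-0.5, 0.7, -3.7]
opening: 0.0113
grip_force: 45.0
px 317.8735046386719 175.09036254882812 58.31623077392578 plane [-0.03491306 -0.00130942 -0.14395634] n 9019 med z -0.14568414943724722 x range [0.02673849 0.0739914 ] y [-0.02030375  0.01967888]
glass px 318.44270380040615 173.54482158398608 world [0.63591392 0.22469884 0.11932651] tool 0.053720127755463094 -0.0002910740956255834
t 11.6333 pos [0.635 0.171 0.265] rot [ 3.1409 -0.      1.5486] open 0.0112 grip 45.0
shift [-1.  0.  1.] roll -0.0
```

View pics/fin.png

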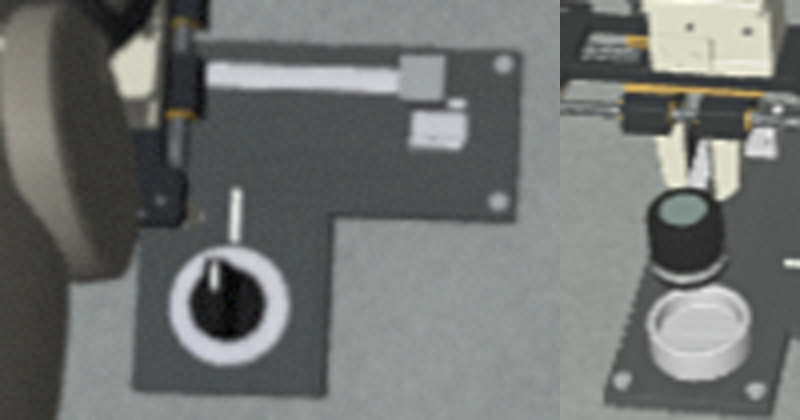

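The top crop shows the foot at (422,77), just off the rest only through parallax from its height. The side crop shows the drum at (685,235) above the seat at (700,330). Next I'll cast rays at the known heights to check this.

```bash
python3 - <<'E'
from h import *
c=vision.get_calibration('top')
F=onz(c,[[170+(422-1.5)/4,90+(77-1.5)/4]],.119);R=onz(c,[[170+(548-2)/5,90+(154-2)/5]],.034)
print('top foot',F,'rest',R)
z=np.load('f.npz'); P=cloud(c,z['td']); k=P[108:112,274:278,2]; print('foot top z',np.median(k), 'arm z',np.median(P[108:110,226:236,2]),np.median(P[109:111,255:265,2]))
g=z['t'].astype(int).mean(2); vs=np.arange(155,163);W=np.clip(g[155:163,220:227]-90,0,None);us=(W*np.arange(220,227)).sum(1)/W.sum(1)
S=onz(c,np.c_[us,vs],.056);print('stripe yaw',np.arctan(np.polyfit(S[:,0],S[:,1],1)[0]))
s=vision.get_calibration('side'); print('side drum',onz(s,[[215+(683-561.5)/4,200+(209-1.5)/4]],.119))
E
```

```text
top foot [[0.63435829 0.03300643 0.119     ]] rest [[0.63189404 0.03296664 0.034     ]]
foot top z 0.11943984556519177 arm z 0.11094537411871225 0.1107899708047842
stripe yaw 0.29262885756428647
side drum [[0.63667276 0.22548745 0.119     ]]
```

```bash
python3 - <<'E'
from h import *
c=vision.get_calibration('top')
im=[snap('top')[0] for _ in range(3)]; t=np.mean(im,0).astype(np.uint8)
g=t.astype(int).mean(2).astype(int); print(g[150:172,216:236])
cv2.imwrite('pics/kn.png',cv2.resize(t[130:190,195:260,::-1],None,fx=9,fy=9,interpolation=cv2.INTER_CUBIC))
w=np.load('w2.npz');print('wrist knob cam',ray(w,[[320,150]]))
E
```

```text
[[ 75  79  79  77  75  75  75  75  76  73  80 112 155 137  93  77  79  78
   79  78]
 [ 76  77  78  78  77  81  88  96 109 114 125 130 137 131 112 100  88  79
   78  78]
 [ 76  77  76  80  95 120 142 154 174 182 189 190 191 186 174 159 137 118
   96  80]
 [ 76  77  92 117 146 167 180 182 186 190 198 204 205 204 200 196 193 180
  150 114]
 [ 80  99 137 179 184 147 136 138 135 136 157 189 205 207 203 204 207 207
  192 167]
 [105 148 185 200 184 111  84 122 100  73  90 137 181 198 203 206 208 207
  204 198]
 [148 189 202 200 165  86  92 158 109  42  33  71 119 156 183 195 203 208
  206 204]
 [188 206 206 198 153  77 113 191 125  44  12  21  48  83 112 143 180 201
  206 205]
 [206 208 204 185 129  60 118 202 132  43  15   9  16  25  43  74 118 162
  192 203]
 [207 208 192 147  84  41 122 203 133  43  15   6  12   8  23  35  56 101
  159 196]
 [205 202 166  97  43  33 119 198 129  41  21  11   5  16  27  22  26  48
  114 178]
 [204 190 126  56  23  31 100 169 112  40  12  12   7  17  24  27  28  30
   69 138]
 [197 163  93  36  25  25  65 109  69  31  20   8   6  18  25  30  27  29
   37 
[... 181 characters left out ...]
 95  34  27  28  31  31  29  29  26  12   9   6  19  30  31  32  29
   25  49]
 [181 104  35  25  30  32  32  29  32  27  13  15  13  20  28  29  29  32
   22  49]
 [190 118  50  28  29  30  34  29  29  24  12   9  11  23  28  32  30  32
   31  65]
 [191 134  62  29  30  28  31  33  30  24  16   9   7  23  27  29  32  31
   29  74]
 [196 151  79  35  24  33  32  33  27  24  10  12   7  24  32  31  30  25
   33  94]
 [203 178 109  49  30  29  31  30  26  20  13   6  15  22  30  32  27  29
   60 129]
 [204 193 140  80  38  29  32  30  30  23   8   5  14  22  28  29  27  40
  102 169]]
wrist knob cam (array([0.57573816, 0.15294389, 0.32059228]), array([[-0.14492566, -0.00105937, -1.00274879]]))
```

View pics/kn.png

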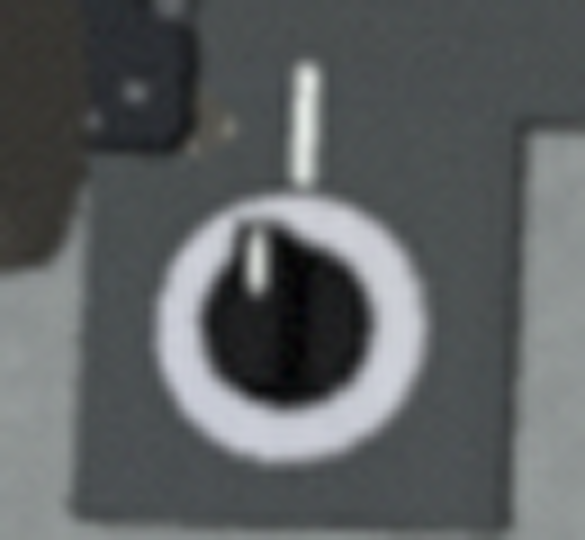

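The stripe is parallel to the index line; its sideways offset is only parallax from the bar's height. All the other checks are within limits, so I'm handing it in.

```bash
python3 -c "
from h import *
s=telemetry.observe();print(s['time'],s['grip_force'],s['tool_pos']);print(ticket.hand_in())"
```

```text
11.7833 44.99882519245148 [0.6349936  0.17098812 0.26467936]
the job is handed in; nothing more can be done
None
```

I handed the job in at 11.8 s, with no verdict returned: the knob pointer measures within about 0.01 rad of the index line, and the carrier is held level (drum and foot tops at the same measured height) about 4 cm above the rim, drum and foot each within about 4 mm of the seat and rest centres.

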